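# Tidy the radio desk for the next shift

## Robot

A 6-joint arm with a two-finger parallel gripper is mounted at the origin on the work surface. World frame = base frame: x ahead of the robot, y to its left, z up, the work surface at z = 0. Lengths are in mm, angles in rad, forces in N, time in s.
With the tool pointing down it reaches from about 300 to 775 mm from the base axis. Payload 14.6 kg.
Tool frame: the origin (TCP) lies on the centre line of the jaws, within the pads' length; the fingertips stand manip.tcp_to_tips ahead of it and the grasp point (between the pads) lies 5 mm behind it (manip.tcp_to_tips is the distance from the TCP to the fingertips, in mm); z points along the fingers, y is the direction in which the jaws open and shut (so a half turn about z gives the same grasp; the last joint's range is limited). The gripper opens to 94 mm and grips with 3 to 60 N. Pads are 16 mm wide; open, the fingers measure 119 mm over their backs; the gripper's body (75 mm by 177 mm) begins 78 mm behind the grasp point.
Start: joints at [-0.067, 0.3, 1.521, -0, 1.321, -0.067], TCP at [549.99, -0.002, 219.446] pointing down, gripper open.
Joint ranges: [-3.03, 3.03], [-0.79, 2.21], [0.23, 2.52], [-1.04, 4.18], [0, 3.07], [-2.55, 2.55]. Speed limits (rad/s): [2.22, 2.22, 2.57, 3.14, 3.14, 3.14].

## Interface

Orientations are given as [roll, pitch, yaw] about the fixed x, y, z axes, in that order (R = Rz(yaw) Ry(pitch) Rx(roll)).
In Python, from cell import manip, optics, workorder gives the robot as it stands. The module is installed in compiled form; this text tells all that it offers.
- The arm moves only by the tool jog_arm, never from a script. Its argument "deltas" is text: rows parted by semicolons, each of 5 numbers parted by spaces: the shift along the tool's x, y, z in mm, then the turn about the tool's z in rad, then the finger opening in mm, from 0 to 94. In form: tx ty tz twist grip; .... A call has exactly 10 rows; each row is the pose to reach, as a shift and turn from the pose commanded when the call began, along the tool's axes at that moment; what a row does not reach only later rows make up. A row lasts 1/8 s, in which the tool goes at most 62.5 mm and 10.7 degrees, less where a joint would pass 70% of its speed; a pose out of reach is approached as far as the arm can. A call with a gripper value outside its range is refused whole. The fingers move at their own pace and stop on an object; "squeeze" is the grip in N (left out, the last holds). Time passes only in rows, so rows that repeat a pose let the fingers close, or fill a call up. It gives the time, the measured TCP pose, the force and the opening at its end, in the units of the state.
- manip.read_state(): the state, without advancing time (a new reading comes with each control period).
- optics.camera(name): name is "scene" or "side" or "wrist"; returns (picture, depth): 480x640x3 uint8, red, green, blue; 480x640 float32, mm along the optical axis (not along the pixel's ray), 0 where there is no reading.
- optics.get_calibration(name): a dict with "intrinsics" (3x3 intrinsics, pixels), "dist_coeffs" ([k1, k2, p1, p2, k3] as OpenCV has them; the pictures are not rectified), "R" (3x3) and "t" (3): a world point X has camera coordinates R X + t; the wrist camera has in their place "hand_eye" (4x4, takes a point from camera to tool coordinates, whose origin is the TCP and whose axes are the flange's). Camera axes: x right, y down, z forward; pixel columns grow to the right and rows downward; lengths in mm; the calibration is good to about 2 mm. A picture is of the moment at which its call begins: read the wrist's pose just before it. get_calibration takes no time and is no camera call.
- workorder.sign_off(): hands the job in, once; it reports no verdict.
The state is a dict: "clock": time; "joints": joint angles; "qd": joint speeds; "effort": joint torques, N m; "eef_pos": TCP position; "eef_rot": TCP orientation; "wrist_force": force on the tool from outside, world axes, zero at the start; "moment": the same for the moment, N m; "finger_gap": finger opening in mm.
Only numpy, scipy, OpenCV 4.12 (cv2) and the standard library are available. Lean on these libraries where they do the work, as an engineer would, in place of code of your own. Each camera call takes 0.05 s, during which the arm holds its last target.

## Task

Tidy the radio desk for the next shift: lay the handheld radio face up inside the light grey undivided tray, and lay the two battery packs flat with their contacts up in the dark divided tray, one in each bay. Lift the two rubber stamps over the rail of the wooden rack and stand them upright on its ledge behind the rail; leave everything released and at rest.

Things in the scene. Friction and masses are not known exactly. Their poses are not given: they have to be found in the camera images.
- radio: Black handheld radio lying face up (screen, keys on top), 200 g: block 95 x 50 x 30 mm high with a stub antenna, 12 mm thick, 37 mm long, at its head; 130 mm overall. Origin: at the underside, mid overall length; x towards the antenna, z up. Block spans x -65 to +30 mm, y +-25 mm (middle x = -17 mm); antenna to x = +65 mm. At the start the antenna points roughly at the robot.
- pack_thick: Plain grey battery pack, a flat rounded block 70 long (x) by 40 wide (y) by 30 mm high, 130 g, lying flat; three small brass contacts and a blank paper label on its top. It is the thicker of the two packs. Origin: centre of its underside; x along its length, z up.
- pack_slim: Plain grey battery pack, a flat rounded block 70 long (x) by 40 wide (y) by 20 mm high, 130 g, lying flat; three small brass contacts and a blank paper label on its top. It is the slimmer of the two packs. Origin: centre of its underside; x along its length, z up.
- stamp_round: Rubber stamp standing upright on the desk, 82 mm high, 70 g: a dark round (40 mm diameter) base 14 mm high, a thin dark neck of 16 mm diameter, and on top a light wooden upright cylindrical knob, 28 mm diameter, from 50 to 82 mm above the underside (grip it there). Origin: centre of its underside; z up.
- stamp_square: Rubber stamp standing upright on the desk, 82 mm high, 70 g: a dark square (38 by 38 mm) base 14 mm high, a thin dark neck of 16 mm diameter, and on top a light wooden upright cylindrical knob, 28 mm diameter, from 50 to 82 mm above the underside (grip it there). Origin: centre of its underside; z up.
- battery_tray: Dark charcoal open tray fixed to the desk, 120 (x) by 200 (y) mm, split by a middle wall into two equal bays side by side along y, each 112 (x) by 94 (y) mm inside, centred at y = +-50 mm. Floor top at z = 5 mm, walls 4 mm thick, tops at z = 25 mm. Origin: centre of its underside; z up. Left, right or middle of the back row.
- radio_tray: Light grey open tray fixed to the desk, one undivided bay, 120 (x) by 200 (y) mm outside, 112 by 192 mm inside. Floor top at z = 5 mm, walls 4 mm thick, tops at z = 25 mm. Origin: centre of its underside; z up. Left, right or middle of the back row.
- stamp_rack: Brown wooden rack fixed to the desk, 90 (x) by 200 (y) mm: ledge top at z = 20 mm, back board (+x) up to z = 60 mm, end boards to 45 mm, and along the front (-x, robot) side a rail: clear strip with a steel bar, top at z = 50 mm. Standing room on the ledge: x -37 to +39 mm, y +-94 mm. Origin: centre of its underside; z up. Left, right or middle of the back row.

How it is judged (in metres and radians):
At the end, for the whole second after the job is handed in: Radio face up on the floor of the light grey tray, one pack flat and contacts up on the floor of each bay of the dark tray, both stamps upright on the ledge behind the rack's rail (each underside within 5 mm of its floor, tilt under 0.1 rad), all released and at rest (under 0.02 m/s and 0.2 rad/s) (linear speed of each of radio, pack_thick, pack_slim, stamp_round, stamp_square below 0.02 m/s and angular speed of each of radio, pack_thick, pack_slim, stamp_round, stamp_square below 0.2 rad/s and angle between each of radio, pack_thick, pack_slim, stamp_round, stamp_square's own z axis and vertical below 0.1 rad and x of radio in the frame of radio_tray between -0.056 and 0.056 m and y of radio in the frame of radio_tray between -0.094 and 0.094 m and z of radio in the frame of radio_tray between 0 and 0.01 m and x of pack_thick in the frame of battery_tray between -0.056 and 0.056 m and z of pack_thick in the frame of battery_tray between 0 and 0.01 m and x of pack_slim in the frame of battery_tray between -0.056 and 0.056 m and z of pack_slim in the frame of battery_tray between 0 and 0.01 m and ((y of pack_thick in the frame of battery_tray between 0.005 and 0.096 m and y of pack_slim in the frame of battery_tray between -0.096 and -0.005 m) or (y of pack_thick in the frame of battery_tray between -0.096 and -0.005 m and y of pack_slim in the frame of battery_tray between 0.005 and 0.096 m)) and x of stamp_round in the frame of stamp_rack between -0.037 and 0.037 m and y of stamp_round in the frame of stamp_rack between -0.093 and 0.093 m and z of stamp_round in the frame of stamp_rack between 0.015 and 0.025 m and x of stamp_square in the frame of stamp_rack between -0.037 and 0.037 m and y of stamp_square in the frame of stamp_rack between -0.093 and 0.093 m and z of stamp_square in the frame of stamp_rack between 0.015 and 0.025 m); the robot touches nothing.
It also fails if it takes over 122 s, if anything falls off the work surface, if the arm or the gripper's body presses on something with over 40 N, if the wrist force passes 120 N, or if a joint passes its speed limit or range.

## Working session

There is one attempt and no reset: what is moved stays moved. The work goes in short steps, Python scripts to look and compute and a tool call to move; the robot and the scene stay as the last step left them, time stands still between calls to the robot, and variables do not carry over. Pictures are saved under pics/ and viewed, and the job is handed in when it is done.

Besides the shell and the picture viewer there is one more tool, called by a JSON object that holds its "fn" and its "kwargs", one argument or row to a line. jog_arm: Moves the arm, as the interface text tells. Its arguments: {"type":"object","properties":{"deltas":{"type":"string"},"squeeze":{"type":"number"}},"required":["deltas"]}

```bash
ls; mkdir -p pics; python3 - <<'E'
from cell import manip,optics,workorder
import cv2,numpy as np
print(manip.read_state(), manip.tcp_to_tips)
for n in ["scene","side","wrist"]:
    p,d=optics.camera(n); cv2.imwrite(f"pics/{n}0.png",p[:,:,::-1]); np.save(f"pics/{n}0.npy",d)
    np.save(f"pics/{n}0rgb.npy",p)
    print(n,optics.get_calibration(n),(d>0).mean())
E
```

```text
pics
{'clock': 0.0, 'joints': array([-6.66006699e-02,  3.00480951e-01,  1.52159151e+00,  1.18473879e-05,
        1.32069028e+00, -6.66191271e-02]), 'qd': array([ 0.0010071 ,  0.00073221, -0.00064628,  0.00076584, -0.00014374,
       -0.00036224]), 'effort': array([-1.53750298e-03, -5.31805658e+01, -3.52735734e+01,  7.07558286e-02,
        2.43994006e-02, -4.79655944e-05]), 'eef_pos': array([5.49751446e+02, 1.62288905e-02, 2.18876505e+02]), 'eef_rot': array([-3.14042592e+00, -8.93425158e-05,  1.57081179e+00]), 'wrist_force': array([0.44196067, 0.11113802, 0.0894098 ]), 'moment': array([-0.00312852,  0.0307107 ,  0.01537856]), 'finger_gap': 93.89761856320165} 14.0
scene {'intrinsics': array([[615.61857053,   0.        , 318.99385884],
       [  0.        , 615.61857053, 234.13559497],
       [  0.        ,   0.        ,   1.        ]]), 'dist_coeffs': array([-0.16268113,  0.        ,  0.        ,  0.        ,  0.        ]), 'R': array([[ 0.4789853 ,  0.87773282,  0.01257649],
       [ 0.5855426 , -0.30879548, -0.74952332],
       [-0.65399766,  0.36637473, -0.66185846]]), 't': array([-
[... 492 characters left out ...]
458.60454787, 159.09468446, 906.88825584])} 0.9960319010416666
wrist {'intrinsics': array([[359.03100961,   0.        , 322.69348101],
       [  0.        , 359.03100961, 233.08035934],
       [  0.        ,   0.        ,   1.        ]]), 'dist_coeffs': array([-0.07183285,  0.        ,  0.        ,  0.        ,  0.        ]), 'hand_eye': array([[-8.91233268e-04, -9.71561798e-01, -2.36784457e-01,
         6.85404950e+01],
       [ 9.99999504e-01, -7.60411093e-04, -6.43819527e-04,
        -1.11089377e-01],
       [ 4.45456929e-04, -2.36784913e-01,  9.71561993e-01,
        -1.66388624e+02],
       [ 0.00000000e+00,  0.00000000e+00,  0.00000000e+00,
         1.00000000e+00]])} 0.9681575520833333
```

View pics/scene0.png

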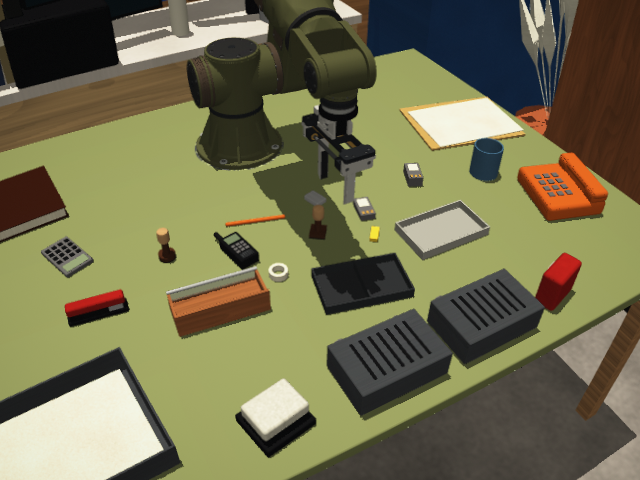

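View pics/side0.png

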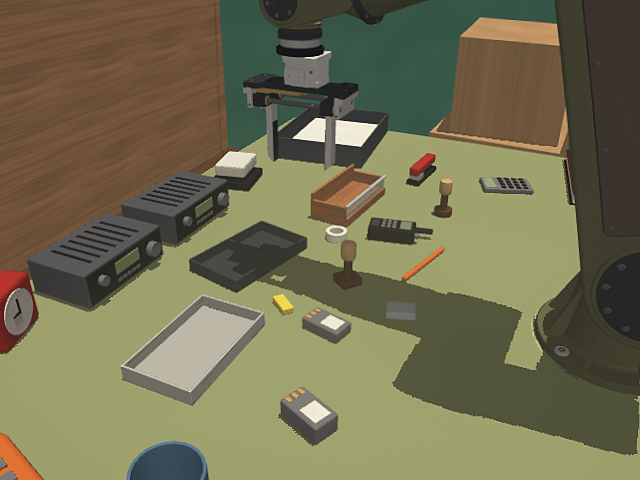

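View pics/wrist0.png

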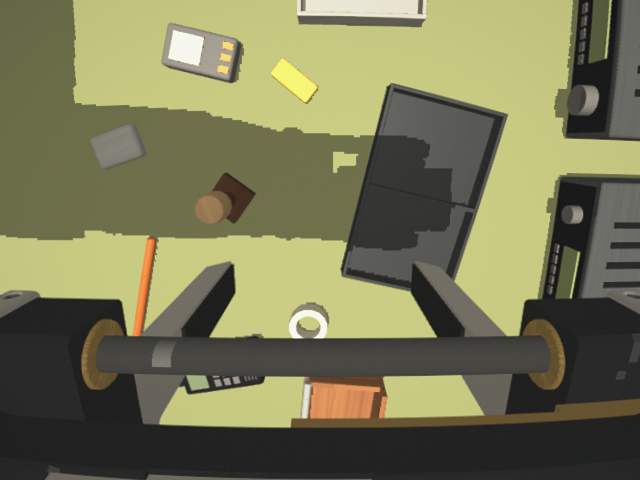

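The scene view shows the round stamp (165,245), radio (238,246), rack (218,300), square stamp (318,215), dark tray (362,283), packs (364,208) and (413,174), and light tray (442,228). Next I'll merge the depth into a top-down map.

```bash
cat > h.py <<'E'
import numpy as np,cv2
from scipy.spatial.transform import Rotation as Ro
from cell import manip,optics
def grab(n):
    st=manip.read_state(); p,d=optics.camera(n); return p,d,st
def cloud(n,p,d,st):
    c=optics.get_calibration(n); K=c["intrinsics"]; D=c["dist_coeffs"]
    v,u=np.nonzero(d>0)
    un=cv2.undistortPoints(np.stack([u,v],1).astype(np.float64)[:,None],K,D)[:,0]
    z=d[v,u].astype(float); X=np.c_[un*z[:,None],z]
    if n=="wrist":
        H=c["hand_eye"]; X=X@H[:3,:3].T+H[:3,3]
        R=Ro.from_euler("xyz",st["eef_rot"]).as_matrix(); X=X@R.T+st["eef_pos"]
    else: X=(X-c["t"])@c["R"]
    return X,p[v,u],u,v
def topmap(clouds,x0,x1,y0,y1,s,zmax=110):
    # rows: x decreasing (far at top); cols: y decreasing (left = +y)
    H=int((x1-x0)/s);W=int((y1-y0)/s); Z=np.full((H,W),-99.);C=np.zeros((H,W,3),np.uint8)
    for X,c in clouds:
        m=(X[:,0]>x0)&(X[:,0]<x1)&(X[:,1]>y0)&(X[:,1]<y1)&(X[:,2]<zmax)&(X[:,2]>-15)
        X=X[m];c=c[m]; r=((x1-X[:,0])/s).astype(int).clip(0,H-1);q=((y1-X[:,1])/s).astype(int).clip(0,W-1)
        o=np.argsort(X[:,2]); r,q,z,c=r[o],q[o],X[o,2],c[o]
        k=z>=Z[r,q]; Z[r[k],q[k]]=z[k];C[r[k],q[k]]=c[k]
    return Z,C
E
cat > a.py <<'E'
from h import *
st=manip.read_state()
for n in ["scene","side","wrist"]:
    p=np.load(f"pics/{n}0rgb.npy");d=np.load(f"pics/{n}0.npy")
    X,c,u,v=cloud(n,p,d,st)
    m=(X[:,0]>250)&(X[:,0]<800)&(abs(X[:,1])<400)&(abs(X[:,2])<12)
    print(n,np.median(X[m,2]),m.sum())
    s={"scene":2,"side":2,"wrist":1.5}[n]
    Z,C=topmap([(X,c)],200,800,-420,420,1.2)
    im=C[:,:,::-1].copy()
    for x in range(200,800,100): cv2.line(im,(0,int((800-x)/1.2)),(8,int((800-x)/1.2)),(0,0,255),2); 
    for y in range(-400,401,100): cv2.line(im,(int((420-y)/1.2),0),(int((420-y)/1.2),8),(0,0,255),2)
    cv2.imwrite(f"pics/top_{n}.png",im)
E
python3 a.py
```

```text
scene -0.20066611319245237 44471
side -0.6582203123724206 68654
wrist 1.4303331442172862 152291
```

View pics/top_side.png

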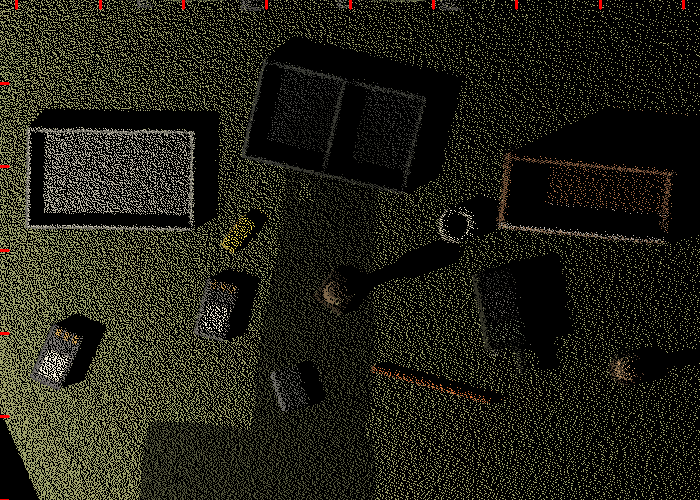

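View pics/top_scene.png

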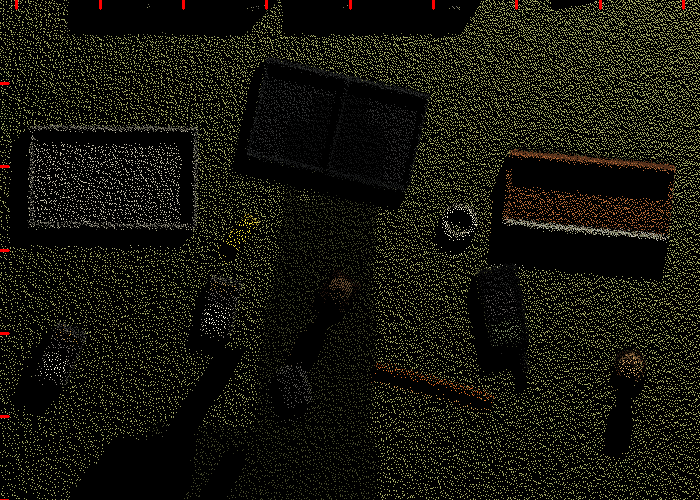

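View pics/top_wrist.png

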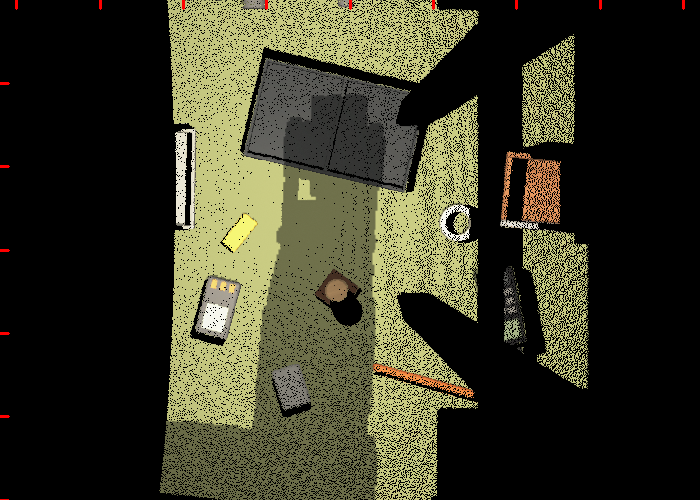

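The side top-map shows the packs at (218,305) and (60,355), the stamp knobs at (336,291) and (624,368), the radio at (490,310), and the rack, trays and so on clearly. Next come accurate fits by height band.

```bash
cat > b.py <<'E'
from h import *
st=manip.read_state()
cl={}
for n in ["scene","side","wrist"]:
    p=np.load(f"pics/{n}0rgb.npy");d=np.load(f"pics/{n}0.npy")
    X,c,u,v=cloud(n,p,d,st); cl[n]=(X,c)
def fit(name,x,y,r,z0,z1,cams=("scene","side","wrist"),rx=None):
    for n in cams:
        X,c=cl[n]; rx_=rx or r
        m=(abs(X[:,0]-x)<rx_)&(abs(X[:,1]-y)<r)&(X[:,2]>z0)&(X[:,2]<z1)
        P=X[m]
        if len(P)<15: print(name,n,len(P)); continue
        # drop outliers
        (cx,cy),(w,h),a=cv2.minAreaRect(P[:,:2].astype(np.float32))
        if w<h: w,h=h,w; a+=90
        a=(a+90)%180-90
        print(name,n,len(P),"c %.1f %.1f size %.1f %.1f ang(long axis from x) %.1f ztop %.1f"%(cx,cy,w,h,a,np.percentile(P[:,2],95)), "med", np.median(P[:,:2],0).round(1))
fit("ltray",586,285,125,20,32,rx=80)
fit("dtray",658,15,130,20,32,rx=100)
fit("rack",563,-284,125,42,70,rx=80)
fit("rackrail",535,-284,125,44,54,rx=30)
fit("radio",420,-175,60,20,36,rx=72)
fit("pack1",432,159,45,14,40,rx=55)
fit("pack2",375,348,48,14,40,rx=55)
fit("sqknob",450,15,40,55,95)
fit("sqbase",450,15,40,4,13)
fit("rdknob",362,-332,40,55,95)
fit("rdbase",362,-332,40,4,13)
E
python3 b.py
```

```text
ltray scene 452 c 587.1 284.3 size 208.3 127.8 ang(long axis from x) -89.6 ztop 26.7 med [589.5 281.4]
ltray side 1304 c 585.4 287.3 size 204.0 123.1 ang(long axis from x) 89.1 ztop 25.7 med [579.9 308.8]
ltray wrist 1008 c 585.6 192.9 size 119.9 17.8 ang(long axis from x) 0.8 ztop 27.2 med [584.1 187.9]
dtray scene 693 c 649.8 15.4 size 202.5 125.0 ang(long axis from x) 76.6 ztop 27.5 med [668.1  13.1]
dtray side 774 c 647.9 18.7 size 203.4 125.3 ang(long axis from x) 77.3 ztop 24.9 med [642.4  24.9]
dtray wrist 3368 c 649.8 17.4 size 200.7 120.9 ang(long axis from x) 77.0 ztop 27.3 med [648.3  26.3]
rack scene 1246 c 565.6 -286.4 size 201.4 96.7 ang(long axis from x) 84.9 ztop 61.1 med [ 602.1 -290.7]
rack side 649 c 561.1 -282.8 size 206.9 92.3 ang(long axis from x) 84.1 ztop 58.7 med [ 594.9 -266.4]
rack wrist 1006 c 571.4 -207.1 size 90.5 46.8 ang(long axis from x) -4.3 ztop 61.5 med [ 578.1 -189.9]
rackrail scene 365 c 544.7 -284.7 size 201.3 54.4 ang(long axis from x) 85.2 ztop 51.7 med [ 524.7 -287.6]
rackrail side 174 c 534.9 -277.3 size 203.5 50.9 ang(long axis from x) 89.8
[... 1306 characters left out ...]
8 ang(long axis from x) 71.9 ztop 12.6 med [458.2   8.7]
sqbase side 246 c 448.8 16.6 size 42.1 41.1 ang(long axis from x) -35.6 ztop 12.8 med [443.7  23.7]
sqbase wrist 88 c 451.8 15.5 size 67.7 53.8 ang(long axis from x) 83.6 ztop 12.6 med [463.2  27.5]
rdknob scene 177 c 361.1 -337.9 size 29.5 26.8 ang(long axis from x) 23.1 ztop 82.7 med [ 367.7 -337.5]
rdknob side 176 c 356.5 -327.2 size 28.7 27.6 ang(long axis from x) -73.2 ztop 81.4 med [ 355.8 -323.5]
rdknob wrist 0
rdbase scene 82 c 363.0 -344.0 size 69.8 63.7 ang(long axis from x) 63.9 ztop 12.6 med [ 369.1 -341.5]
rdbase side 111 c 357.4 -329.0 size 42.1 38.0 ang(long axis from x) -75.8 ztop 12.7 med [ 353.9 -321.3]
rdbase wrist 0
```

```bash
cat > go.py <<'E'
import sys
from h import *
# usage: go.py x y z yawdeg ; prints tool-frame deltas from the measured pose
st=manip.read_state(); p=st["eef_pos"]; R=Ro.from_euler("xyz",st["eef_rot"]).as_matrix()
print("t %.2f"%st["clock"],"pos",p.round(1),"rpy",np.degrees(st["eef_rot"]).round(2),"gap %.1f"%st["finger_gap"],"F",st["wrist_force"].round(1),"q",st["joints"].round(2))
a=list(map(float,sys.argv[1:]))
while a:
    x,y,z,w=a[:4];a=a[4:]
    d=R.T@(np.array([x,y,z])-p); tw=(np.degrees(st["eef_rot"][2])-w+180)%360-180
    print("->",(x,y,z,w),"d",d.round(1),"twist %.3f"%np.radians(tw))
E
python3 go.py 451 15.5 64 90
```

```text
t 0.15 pos [549.8   0.  219. ] rpy [-179.95   -0.     90.  ] gap 94.0 F [-0.7 -0.6  0.6] q [-0.07  0.3   1.52  0.    1.32 -0.07]
-> (451.0, 15.5, 64.0, 90.0) d [ 15.5 -98.7 155.1] twist 0.000
```

{"fn": "jog_arm", "kwargs": {
  "deltas": "8 -50 25 0 94; 15.5 -98.5 50 0 94; 15.5 -98.5 70 0 94; 15.5 -98.5 110 0 94; 15.5 -98.5 140 0 94; 15.5 -98.5 154.5 0 94; 15.5 -98.5 154.5 0 94; 15.5 -98.5 154.5 0 94; 15.5 -98.5 154.5 0 70; 15.5 -98.5 154.5 0 50",
  "squeeze": 20
}}

```text
clock: 1.4
eef_pos: [451.8, 15.5, 65.5]
eef_rot: [3.141, 0.0, 1.571]
wrist_force: [0.5, -0.3, -0.1]
finger_gap: 77.2
```

```bash
python3 - <<'E'
from h import *
for n in ["wrist","side"]:
    p,d,st=grab(n); cv2.imwrite(f"pics/{n}1.png",p[:,:,::-1])
E
python3 go.py 451 15.5 64 90 451 15.5 160 119.5 567.6 -239.8 160 119.5
```

```text
t 1.50 pos [451.6  15.5  65.2] rpy [179.97  -0.    90.  ] gap 69.7 F [-0.7  0.1 -1. ] q [-0.05  0.29  1.94  0.    0.91 -0.05]
-> (451.0, 15.5, 64.0, 90.0) d [ 0.  -0.6  1.2] twist -0.000
-> (451.0, 15.5, 160.0, 119.5) d [  0.   -0.6 -94.8] twist -0.515
-> (567.6, -239.8, 160.0, 119.5) d [-255.3  116.   -94.7] twist -0.515
```

View pics/wrist1.png

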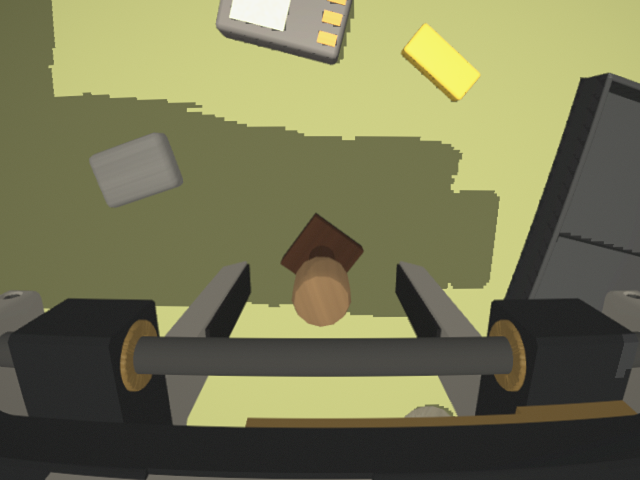

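View pics/side1.png

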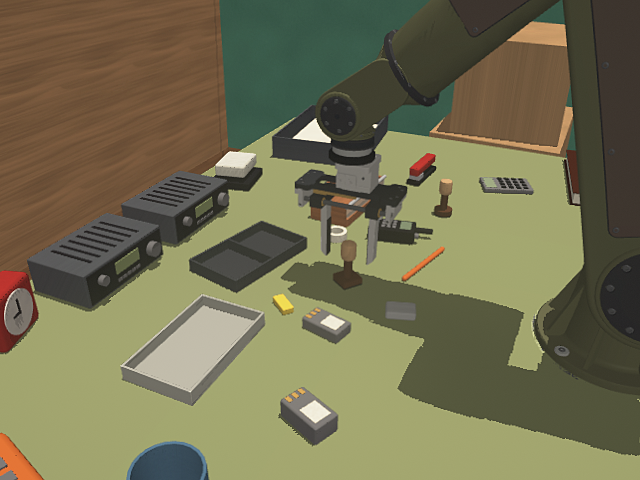

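The knob at (322,290) sits centred between the fingers (245..400). I'll close and lift.

{"fn": "jog_arm", "kwargs": {
  "deltas": "0 0 0 0 20; 0 0 0 0 20; 0 0 0 0 20; 0 0 0 0 20; 0 0 0 0 20; 0 0 -5 0 20; 0 0 -30 -0.15 20; 0 0 -60 -0.32 20; 0 0 -95 -0.5 20; 0 0 -95 -0.5 20"
}}

```text
clock: 2.75
eef_pos: [452.5, 15.5, 162.3]
eef_rot: [3.138, 0.002, 2.072]
wrist_force: [0.5, 0.4, -1.7]
finger_gap: 27.4
```

```bash
python3 go.py 567.6 -239.8 160 119.5 567.6 -239.8 87 119.5
```

```text
t 2.75 pos [452.5  15.5 162.3] rpy [1.7978e+02 1.3000e-01 1.1872e+02] gap 27.4 F [ 0.5  0.4 -1.7] q [-0.05  0.14  1.86 -0.    1.14 -0.55]
-> (567.6, -239.8, 160.0, 119.5) d [-279.2  -21.8    2.9] twist -0.014
-> (567.6, -239.8, 87.0, 119.5) d [-279.   -22.    75.9] twist -0.014
```

{"fn": "jog_arm", "kwargs": {
  "deltas": "-50 -4 0 0 20; -105 -8 0 0 20; -160 -12 0 0 20; -210 -17 0 0 20; -255 -20 0 0 20; -279 -22 2 0 20; -279 -22 2 0 20; -279 -22 25 0 20; -279 -22 45 0 20; -279 -22 45 0 20"
}}

```text
clock: 4.0
eef_pos: [565.0, -238.7, 113.3]
eef_rot: [-3.14, -0.003, 2.07]
wrist_force: [1.4, -0.0, 0.3]
finger_gap: 27.7
```

```bash
python3 - <<'E'
from h import *
for n in ["wrist","side","scene"]:
    p,d,st=grab(n); cv2.imwrite(f"pics/{n}2.png",p[:,:,::-1]); np.save(f"pics/{n}2.npy",d);np.save(f"pics/{n}2rgb.npy",p)
    X,c,u,v=cloud(n,p,d,st)
    m=(X[:,0]>510)&(X[:,0]<530)&(abs(X[:,1]+284)<95)&(X[:,2]>44)&(X[:,2]<54)
    m2=(X[:,0]>585)&(X[:,0]<630)&(abs(X[:,1]+284)<95)&(X[:,2]>54)&(X[:,2]<64)
    for mm in (m,m2):
        P=X[mm]; 
        if len(P)>10: k=np.polyfit(P[:,1],P[:,0],1); print(n,mm.sum(),"x at y=-240: %.1f  slope %.3f"%(np.polyval(k,-240),k[0]))
E
python3 go.py 567.6 -239.8 86 119.5
```

```text
wrist 1549 x at y=-240: 526.1  slope 0.076
wrist 1692 x at y=-240: 609.2  slope 0.098
side 142 x at y=-240: 523.0  slope 0.081
side 101 x at y=-240: 606.8  slope 0.091
scene 240 x at y=-240: 527.6  slope 0.081
scene 374 x at y=-240: 609.6  slope 0.072
t 4.15 pos [ 566.2 -239.6  115.9] rpy [1.7997e+02 4.0000e-02 1.1864e+02] gap 27.9 F [ 0.3 -0.5 -1.1] q [-0.46  0.54  1.43  0.    1.17 -0.96]
-> (567.6, -239.8, 86.0, 119.5) d [-0.8  1.1 29.9] twist -0.015
```

View pics/wrist2.png

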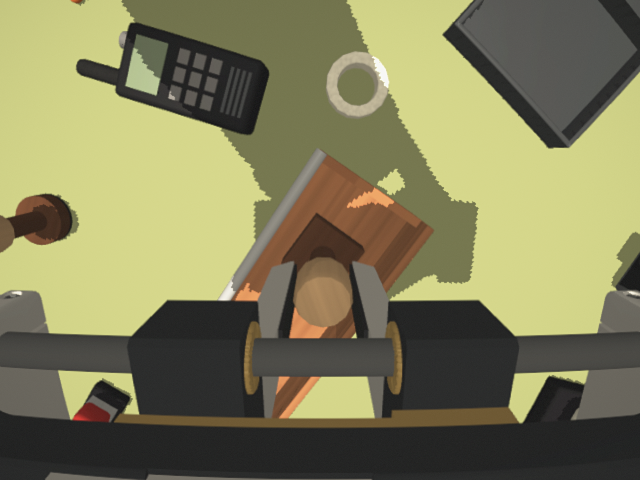

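View pics/side2.png

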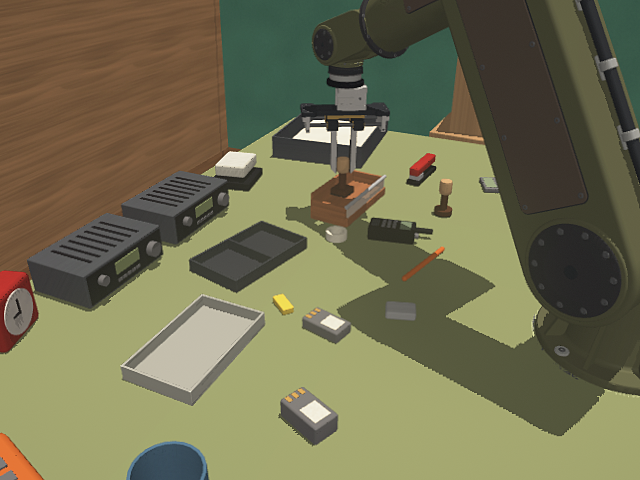

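The stamp base (322,240) sits between the rail and the back board, aligned with the rack. Lower and release.

{"fn": "jog_arm", "kwargs": {
  "deltas": "-0.5 1 10 0 20; -0.5 1 20 0 20; -0.5 1 27 0 20; -0.5 1 30.5 0 20; -0.5 1 30.5 0 20; -0.5 1 30.5 0 20; -0.5 1 30.5 0 36; -0.5 1 30.5 0 48; -0.5 1 30.5 0 48; -0.5 1 30.5 0 48"
}}

```text
clock: 5.4
eef_pos: [567.1, -239.8, 84.4]
eef_rot: [-3.142, -0.0, 2.071]
wrist_force: [-0.1, 0.1, 1.1]
finger_gap: 48.2
```

```bash
python3 - <<'E'
from h import *
for n in ["side"]:
    p,d,st=grab(n); cv2.imwrite(f"pics/{n}3.png",cv2.resize(p[100:260,260:480,::-1],None,fx=3,fy=3))
E
python3 go.py 567.6 -239.8 150 90 359 -333 150 90 359 -333 66 90
```

```text
t 5.45 pos [ 567.1 -239.8   84.4] rpy [180.    -0.   118.65] gap 47.9 F [ 0.1 -0.4  0.3] q [-0.46  0.58  1.45  0.    1.11 -0.96]
-> (567.6, -239.8, 150.0, 90.0) d [ -0.2   0.5 -65.6] twist 0.500
-> (359.0, -333.0, 150.0, 90.0) d [  18.  -227.3  -65.6] twist 0.500
-> (359.0, -333.0, 66.0, 90.0) d [  18.  -227.3   18.4] twist 0.500
```

View pics/side3.png

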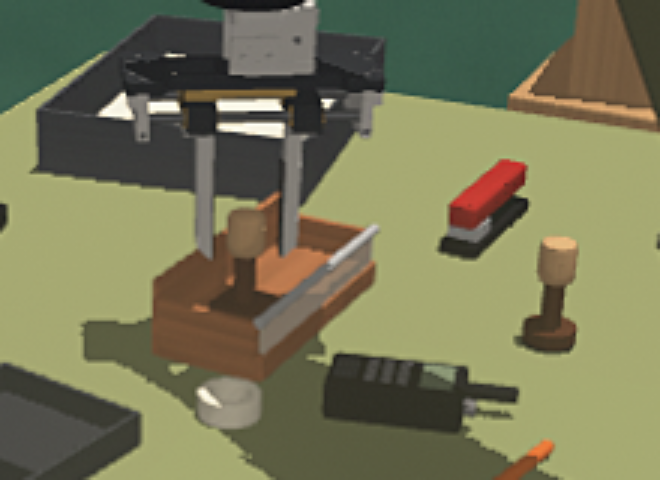

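The square stamp stands upright on the ledge. Next is the round stamp.

{"fn": "jog_arm", "kwargs": {
  "deltas": "0 0 -25 0 60; 0 0 -66 0 80; 3 -40 -66 0 94; 7 -90 -66 0 94; 11 -140 -66 0 94; 15 -190 -66 0 94; 18 -227 -66 0 94; 18 -227 -66 0 94; 18 -227 -66 0 94; 18 -227 -66 0 94"
}}

```text
clock: 6.7
eef_pos: [360.0, -332.5, 150.4]
eef_rot: [3.142, 0.0, 2.072]
wrist_force: [-0.5, 0.7, -0.7]
finger_gap: 93.8
```

```bash
python3 - <<'E'
from h import *
p,d,st=grab("wrist"); cv2.imwrite(f"pics/w4.png",p[:,:,::-1])
X,c,u,v=cloud("wrist",p,d,st)
m=(abs(X[:,0]-359)<40)&(abs(X[:,1]+333)<40)&(X[:,2]>79)&(X[:,2]<90)
(cx,cy),r=cv2.minEnclosingCircle(X[m][:,:2].astype(np.float32)); print(m.sum(),cx,cy,r,np.median(X[m],0))
m=(abs(X[:,0]-414)<90)&(abs(X[:,1]+184)<70)&(X[:,2]>24)&(X[:,2]<40)
P=X[m]; print("radio",m.sum(),cv2.minAreaRect(P[:,:2].astype(np.float32)))
E
python3 go.py 359 -333 66 118.65
```

```text
1102 359.05352783203125 -334.4196472167969 13.34129810333252 [ 358.54609593 -333.51679004   82.71707787]
radio 7782 ((413.7811279296875, -184.7493896484375), (128.20204162597656, 51.03141784667969), 10.240495681762695)
t 6.75 pos [ 359.9 -332.5  150.4] rpy [ 1.8000e+02 -1.0000e-02  1.1871e+02] gap 94.2 F [ 0.  -0.1  0.8] q [-0.82  0.24  1.77  0.    1.13 -1.32]
-> (359.0, -333.0, 66.0, 118.65) d [-0.  -1.  84.4] twist 0.001
```

View pics/w4.png

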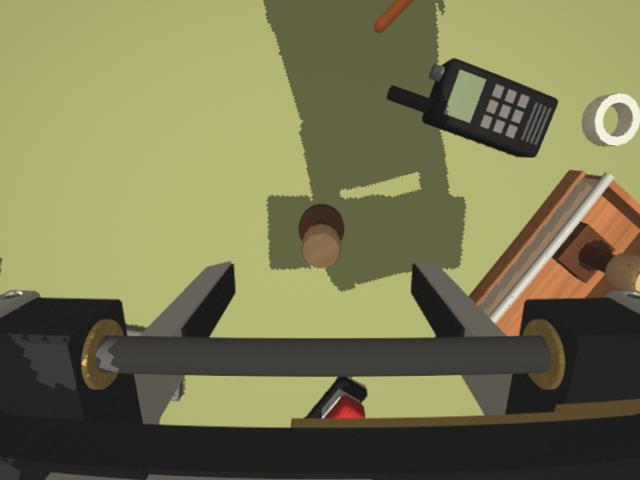

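Round stamp knob at (321,248), centred across the jaws. Descend, grip and lift.

{"fn": "jog_arm", "kwargs": {
  "deltas": "-1 -1.5 35 0 94; -1 -1.5 65 0 94; -1 -1.5 85 0 80; -1 -1.5 85 0 50; -1 -1.5 85 0 20; -1 -1.5 85 0 20; -1 -1.5 85 0 20; -1 -1.5 85 0 20; -1 -1.5 75 0 20; -1 -1.5 30 0 20"
}}

```text
clock: 8.0
eef_pos: [357.6, -333.7, 119.9]
eef_rot: [-3.141, -0.004, 2.071]
wrist_force: [-0.2, 1.0, -0.0]
finger_gap: 27.6
```

```bash
python3 go.py 359 -334 160 118.65 559 -329.4 160 118.65
```

```text
t 8.00 pos [ 357.6 -333.7  119.9] rpy [-179.94   -0.24  118.64] gap 27.6 F [-0.2  1.  -0. ] q [-0.83  0.28  1.8   0.    1.07 -1.33]
-> (359.0, -334.0, 160.0, 118.65) d [ -0.8   1.1 -40.1] twist -0.000
-> (559.0, -329.4, 160.0, 118.65) d [-92.7 178.8 -40.7] twist -0.000
```

{"fn": "jog_arm", "kwargs": {
  "deltas": "0 0 -40 0 20; -20 40 -42 0 20; -45 85 -42 0 20; -65 130 -42 0 20; -85 165 -42 0 20; -92.5 178 -42 0 20; -92.5 178 -42 0 20; -92.5 178 -20 0 20; -92.5 178 5 0 20; -92.5 178 5 0 20"
}}

```text
clock: 9.25
eef_pos: [557.5, -330.1, 114.3]
eef_rot: [-3.14, -0.003, 2.07]
wrist_force: [-0.3, -0.2, -0.2]
finger_gap: 27.6
```

```bash
python3 - <<'E'
from h import *
p,d,st=grab("wrist"); cv2.imwrite(f"pics/w5.png",p[:,:,::-1])
p,d,st=grab("side"); cv2.imwrite(f"pics/s5.png",p[:,:,::-1])
E
python3 go.py 559 -329.4 86 118.65
```

```text
t 9.35 pos [ 558.7 -330.7  116.7] rpy [1.7998e+02 5.0000e-02 1.1863e+02] gap 27.7 F [-0.6  0.6  0.8] q [-0.59  0.61  1.32 -0.    1.21 -1.09]
-> (559.0, -329.4, 86.0, 118.65) d [ 1.   0.8 30.7] twist -0.000
```

View pics/w5.png

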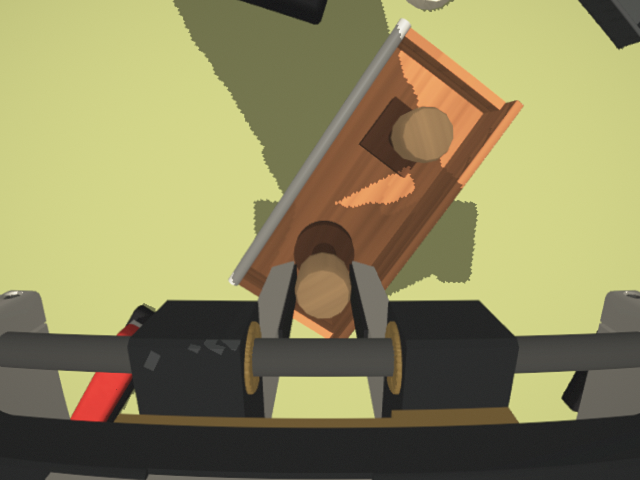

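The round base (324,245) lies between rail and back board. Lower and release.

{"fn": "jog_arm", "kwargs": {
  "deltas": "1 1 10 0 20; 1 1 20 0 20; 1 1 28 0 20; 1 1 31 0 20; 1 1 31 0 20; 1 1 31 0 20; 1 1 31 0 36; 1 1 31 0 46; 1 1 31 0 46; 1 1 31 0 46"
}}

```text
clock: 10.6
eef_pos: [559.2, -328.9, 84.1]
eef_rot: [-3.141, -0.0, 2.071]
wrist_force: [-0.8, 0.1, 0.2]
finger_gap: 45.7
```

```bash
python3 go.py 431 -181.5 160 10.3 431 -181.5 24 10.3
```

```text
t 10.60 pos [ 559.2 -328.9   84.1] rpy [-1.7999e+02 -3.0000e-02  1.1865e+02] gap 45.7 F [-0.8  0.1  0.2] q [-0.59  0.65  1.34  0.    1.15 -1.09]
-> (431.0, -181.5, 160.0, 10.3) d [190.9 -41.9 -75.8] twist 1.891
-> (431.0, -181.5, 24.0, 10.3) d [190.8 -41.9  60.2] twist 1.891
```

{"fn": "jog_arm", "kwargs": {
  "deltas": "0 0 -30 0 60; 0 0 -76 0 80; 25 -6 -76 0.15 94; 55 -12 -76 0.32 94; 85 -18 -76 0.5 94; 115 -25 -76 0.68 94; 145 -32 -76 0.86 94; 175 -38 -76 1.04 94; 191 -42 -76 1.22 94; 191 -42 -76 1.4 94"
}}

```text
clock: 11.85
eef_pos: [430.4, -180.8, 160.7]
eef_rot: [3.141, -0.0, 0.665]
wrist_force: [-0.0, 0.2, 0.1]
finger_gap: 93.7
```

```bash
python3 go.py 431 -181.5 130 10.3 
```

```text
t 11.85 pos [ 430.4 -180.8  160.7] rpy [ 1.7998e+02 -1.0000e-02  3.8130e+01] gap 93.7 F [-0.   0.2  0.1] q [-0.48  0.18  1.82  0.    1.15  0.43]
-> (431.0, -181.5, 130.0, 10.3) d [ 0.   0.9 30.7] twist 0.486
```

{"fn": "jog_arm", "kwargs": {
  "deltas": "0 1 5 0.17 94; 0 1 10 0.34 94; 0 1 20 0.486 94; 0 1 30 0.486 94; 0 1 30 0.486 94; 0 1 30 0.486 94; 0 1 30 0.486 94; 0 1 30 0.486 94; 0 1 30 0.486 94; 0 1 30 0.486 94"
}}

```text
clock: 13.1
eef_pos: [431.6, -182.3, 130.5]
eef_rot: [3.142, -0.0, 0.185]
wrist_force: [0.2, -0.8, 0.4]
finger_gap: 94.1
```

```bash
python3 - <<'E'
from h import *
p,d,st=grab("wrist"); cv2.imwrite(f"pics/w6.png",p[:,:,::-1])
X,c,u,v=cloud("wrist",p,d,st)
m=(abs(X[:,0]-414)<90)&(abs(X[:,1]+184)<70)&(X[:,2]>24)&(X[:,2]<40)
P=X[m]; print("radio",m.sum(),cv2.minAreaRect(P[:,:2].astype(np.float32)))
E
python3 go.py 431 -181.5 24 10.3
```

```text
radio 7584 ((414.1768798828125, -184.59185791015625), (127.8570785522461, 50.209686279296875), 10.90457820892334)
t 13.15 pos [ 431.5 -182.3  130.5] rpy [180.     0.    10.59] gap 94.1 F [-0.8 -0.  -0.2] q [-0.48  0.22  1.85 -0.    1.08  0.91]
-> (431.0, -181.5, 24.0, 10.3) d [ -0.4  -0.9 106.5] twist 0.005
```

View pics/w6.png

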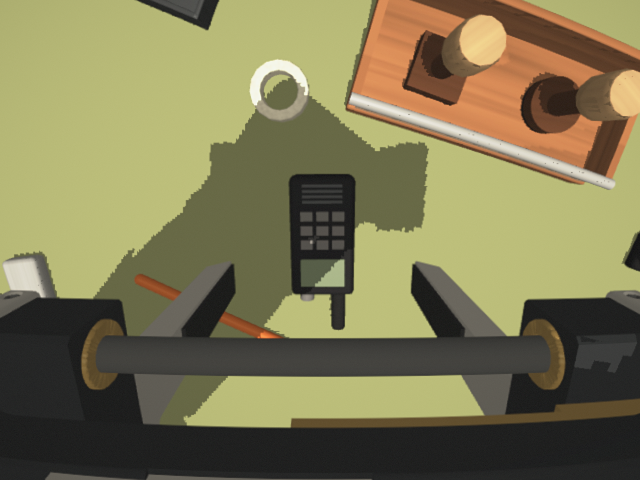

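Both stamps stand on the ledge; the radio (322,235) is centred between the jaws. Descend and grip.

{"fn": "jog_arm", "kwargs": {
  "deltas": "-0.5 -1 40 0 94; -0.5 -1 75 0 94; -0.5 -1 100 0 94; -0.5 -1 111 0 94; -0.5 -1 111 0 80; -0.5 -1 111 0 60; -0.5 -1 111 0 40; -0.5 -1 111 0 40; -0.5 -1 111 0 40; -0.5 -1 111 0 40",
  "squeeze": 30
}}

```text
clock: 14.4
eef_pos: [431.0, -181.5, 19.7]
eef_rot: [3.141, -0.0, 0.185]
wrist_force: [-1.7, 1.2, 4.3]
finger_gap: 49.3
```

```bash
python3 go.py 431 -181.5 130 10.3 586 303 130 90
```

```text
t 14.40 pos [ 431.  -181.5   19.7] rpy [ 1.7998e+02 -2.0000e-02  1.0590e+01] gap 49.3 F [-1.7  1.2  4.3] q [-0.48  0.4   1.92 -0.    0.82  0.91]
-> (431.0, -181.5, 130.0, 10.3) d [ 0.000e+00  1.000e-01 -1.103e+02] twist 0.005
-> (586.0, 303.0, 130.0, 90.0) d [ 241.5 -447.7 -110.3] twist -1.386
```

{"fn": "jog_arm", "kwargs": {
  "deltas": "0 0 -20 0 40; 0 0 -70 0 40; 10 -20 -110 0 40; 35 -65 -110 -0.15 40; 65 -115 -110 -0.32 40; 92 -170 -110 -0.5 40; 120 -220 -110 -0.68 40; 148 -275 -110 -0.86 40; 175 -325 -110 -1.03 40; 200 -370 -110 -1.2 40"
}}

```text
clock: 15.65
eef_pos: [559.5, 221.1, 129.0]
eef_rot: [-3.141, 0.0, 1.391]
wrist_force: [0.8, -0.1, -1.5]
finger_gap: 50.3
```

```bash
python3 go.py 586 303 100 90
```

```text
t 15.65 pos [559.5 221.1 129. ] rpy [-1.7996e+02  1.0000e-02  7.9690e+01] gap 50.3 F [ 0.8 -0.1 -1.5] q [0.32 0.5  1.46 0.   1.18 0.5 ]
-> (586.0, 303.0, 100.0, 90.0) d [85.3 11.4 29. ] twist -0.180
```

{"fn": "jog_arm", "kwargs": {
  "deltas": "45 6 0 -0.1 40; 85 11.5 0 -0.18 40; 85 11.5 0 -0.18 40; 85 11.5 10 -0.18 40; 85 11.5 29 -0.18 40; 85 11.5 50 -0.18 40; 85 11.5 60 -0.18 40; 85 11.5 60 -0.18 40; 85 11.5 60 -0.18 40; 85 11.5 60 -0.18 40"
}}

```text
clock: 16.9
eef_pos: [586.8, 300.6, 70.2]
eef_rot: [3.141, -0.0, 1.565]
wrist_force: [-0.4, -0.2, -1.4]
finger_gap: 50.0
```

```bash
python3 - <<'E'
from h import *
p,d,st=grab("wrist"); cv2.imwrite(f"pics/w7.png",p[:,:,::-1])
p,d,st=grab("side"); cv2.imwrite(f"pics/s7.png",p[:,:,::-1])
E
python3 go.py 586 303 26 90
```

```text
t 17.00 pos [586.6 300.6  70. ] rpy [ 1.7996e+02 -2.0000e-02  8.9660e+01] gap 49.6 F [-0.6 -0.2 -2. ] q [ 0.42  0.68  1.32 -0.    1.14  0.42]
-> (586.0, 303.0, 26.0, 90.0) d [ 2.4 -0.7 44. ] twist -0.006
```

View pics/w7.png

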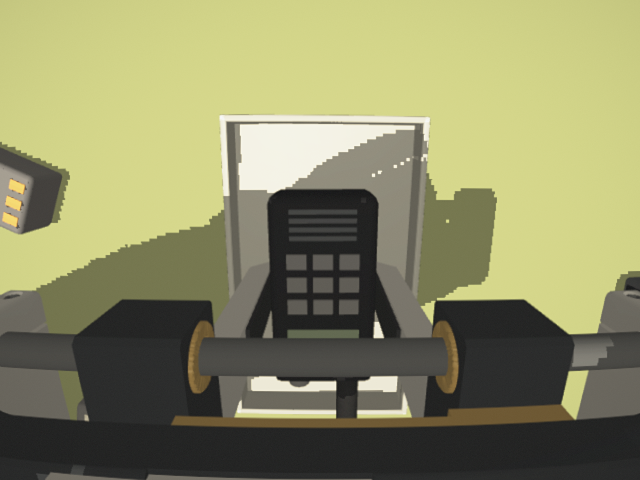

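View pics/s7.png

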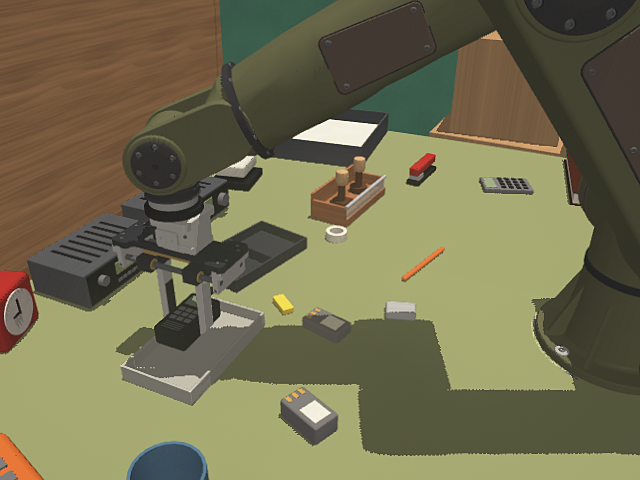

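Radio (322,280) is centred in the light tray; the side view agrees. Lower and release with a small opening.

{"fn": "jog_arm", "kwargs": {
  "deltas": "2.5 -0.5 20 0 40; 2.5 -0.5 35 0 40; 2.5 -0.5 42 0 40; 2.5 -0.5 44.5 0 40; 2.5 -0.5 44.5 0 40; 2.5 -0.5 44.5 0 40; 2.5 -0.5 44.5 0 56; 2.5 -0.5 44.5 0 64; 2.5 -0.5 44.5 0 64; 2.5 -0.5 44.5 0 64"
}}

```text
clock: 18.25
eef_pos: [586.0, 303.0, 25.0]
eef_rot: [3.141, -0.0, 1.565]
wrist_force: [-0.0, -0.6, -0.6]
finger_gap: 64.0
```

```bash
python3 go.py 586 303 130 90 372 350 130 156
```

```text
t 18.25 pos [586. 303.  25.] rpy [179.99  -0.    89.66] gap 64.0 F [-0.  -0.6 -0.6] q [ 0.42  0.74  1.33 -0.    1.07  0.43]
-> (586.0, 303.0, 130.0, 90.0) d [  -0.   -0. -105.] twist -0.006
-> (372.0, 350.0, 130.0, 156.0) d [  45.7 -214.3 -105. ] twist -1.158
```

{"fn": "jog_arm", "kwargs": {
  "deltas": "0 0 -20 0 64; 0 0 -60 0 64; 0 0 -105 0 80; 8 -40 -105 -0.17 94; 16 -80 -105 -0.34 94; 25 -120 -105 -0.51 94; 35 -165 -105 -0.68 94; 45 -205 -105 -0.85 94; 45.7 -214 -105 -1.02 94; 45.7 -214 -105 -1.16 94"
}}

```text
clock: 19.5
eef_pos: [371.8, 350.5, 131.7]
eef_rot: [3.14, 0.001, 2.731]
wrist_force: [0.3, 0.5, 0.2]
finger_gap: 94.1
```

```bash
python3 - <<'E'
from h import *
p,d,st=grab("wrist"); cv2.imwrite(f"pics/w8.png",p[:,:,::-1])
X,c,u,v=cloud("wrist",p,d,st)
m=(abs(X[:,0]-372)<55)&(abs(X[:,1]-350)<55)&(X[:,2]>24)&(X[:,2]<40)
P=X[m]; print("pack",m.sum(),cv2.minAreaRect(P[:,:2].astype(np.float32)),np.median(P[:,2]))
p,d,st=grab("side"); cv2.imwrite(f"pics/s8.png",p[:,:,::-1])
E
python3 go.py 372 350 20 156
```

```text
pack 4504 ((372.4239501953125, 350.3257751464844), (40.07463073730469, 69.56094360351562), 65.99418640136719) 31.343103430022012
t 19.60 pos [372.4 350.3 131.3] rpy [1.7991e+02 5.0000e-02 1.5625e+02] gap 94.1 F [ 0.7  0.5 -0.5] q [ 0.68  0.31  1.73 -0.    1.1  -0.47]
-> (372.0, 350.0, 20.0, 156.0) d [  0.3  -0.6 111.3] twist 0.004
```

View pics/w8.png

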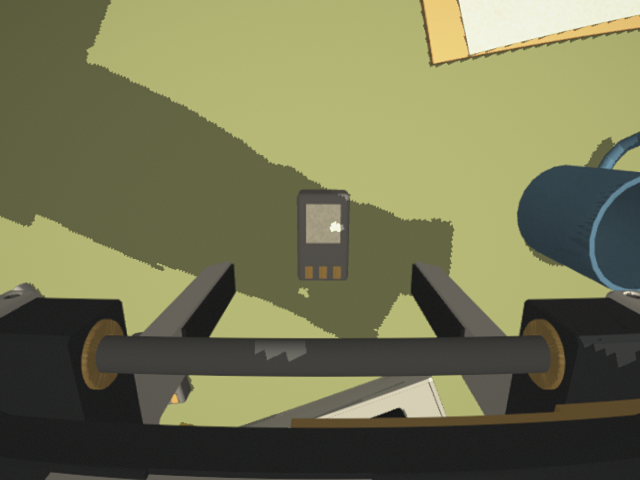

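View pics/s8.png

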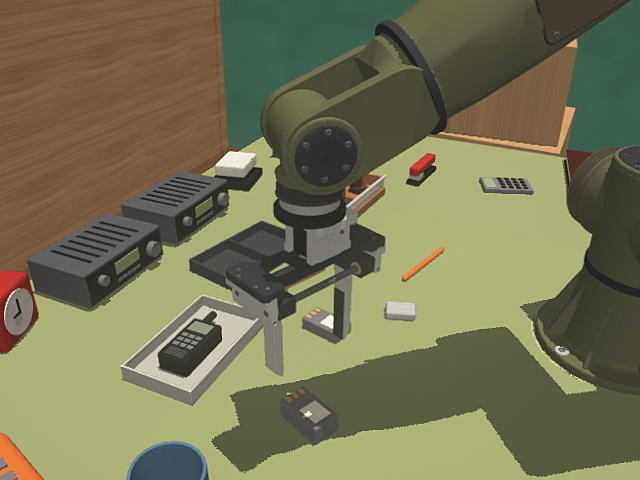

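Radio lies face up in the light tray; the pack (323,235) is centred. The mug is near the gripper body's right side, so I'll check clearance.

```bash
python3 - <<'E'
from h import *
st=manip.read_state()
for n in ["scene","wrist"]:
    p,d,st=grab(n)
    X,c,u,v=cloud(n,p,d,st)
    c=c.astype(int)
    m=(c[:,2]>c[:,0]+20)&(X[:,0]>250)&(X[:,0]<600)&(X[:,1]>300)&(X[:,1]<650)&(X[:,2]>5)&(X[:,2]<150)
    P=X[m];print(n,m.sum(),P.min(0),P.max(0))
    # in tool frame at grasp: along y_t and x_t
    a=np.radians(156);yt=np.array([np.sin(a),-np.cos(a)]);xt=np.array([np.cos(a),np.sin(a)])
    q=(P[:,:2]-[372.4,350.3]); print("yt",np.percentile(q@yt,[.5,99]),"xt",np.percentile(q@xt,[.5,99]))
E
```

```text
scene 1066 [392.938495   498.40273796   5.01747161] [483.32863157 586.40453447  94.46996438]
yt [163.28451845 240.13534653] xt [-25.70464704  58.32373947]
wrist 10231 [390.43635203 505.00361131   5.01475525] [477.17403673 598.78151594  93.0316589 ]
yt [165.51672891 242.14981629] xt [-18.73829902  77.91539205]
```

{"fn": "jog_arm", "kwargs": {
  "deltas": "0 0 40 0 94; 0 0 75 0 94; 0 0 100 0 94; 0 0 112 0 94; 0 0 112 0 70; 0 0 112 0 50; 0 0 112 0 30; 0 0 112 0 30; 0 0 112 0 30; 0 0 112 0 30"
}}

```text
clock: 20.95
eef_pos: [372.3, 350.0, 18.0]
eef_rot: [3.141, 0.0, 2.725]
wrist_force: [-0.3, -0.9, 1.4]
finger_gap: 39.6
```

```bash
python3 go.py 372 350 130 156 661 66 130 167
```

```text
t 20.95 pos [372.3 350.   18. ] rpy [1.7999e+02 1.0000e-02 1.5612e+02] gap 39.6 F [-0.3 -0.9  1.4] q [ 0.68  0.48  1.8  -0.    0.86 -0.47]
-> (372.0, 350.0, 130.0, 156.0) d [ 3.00e-01 -1.00e-01 -1.12e+02] twist 0.002
-> (661.0, 66.0, 130.0, 167.0) d [-378.9 -142.8 -111.9] twist -0.190
```

{"fn": "jog_arm", "kwargs": {
  "deltas": "0 0 -20 0 30; 0 0 -65 0 30; -20 -8 -112 0 30; -70 -26 -112 -0.03 30; -125 -47 -112 -0.06 30; -180 -68 -112 -0.1 30; -235 -89 -112 -0.13 30; -290 -110 -112 -0.16 30; -345 -130 -112 -0.19 30; -379 -143 -112 -0.19 30"
}}

```text
clock: 22.2
eef_pos: [662.1, 63.5, 129.3]
eef_rot: [-3.141, -0.001, 2.914]
wrist_force: [0.1, 0.7, -1.2]
finger_gap: 39.9
```

{"fn": "jog_arm", "kwargs": {
  "deltas": "0 0 0 0 30; 0 0 10 0 30; 0 0 30 0 30; 0 0 50 0 30; 0 0 60 0 30; 0 0 60 0 30; 0 0 60 0 30; 0 0 60 0 30; 0 0 60 0 30; 0 0 60 0 30"
}}

```text
clock: 23.45
eef_pos: [661.0, 65.8, 70.1]
eef_rot: [3.142, 0.0, 2.915]
wrist_force: [-0.7, 0.1, -1.4]
finger_gap: 39.8
```

```bash
python3 - <<'E'
from h import *
p,d,st=grab("wrist"); cv2.imwrite(f"pics/w9.png",p[:,:,::-1])
p,d,st=grab("scene"); cv2.imwrite(f"pics/s9.png",p[:,:,::-1])
E
python3 go.py 661 66 24 167
```

```text
t 23.55 pos [661.   65.8  70. ] rpy [1.8000e+02 1.0000e-02 1.6701e+02] gap 39.7 F [ 0.3  0.1 -2.5] q [ 0.04  0.69  1.3  -0.    1.15 -1.3 ]
-> (661.0, 66.0, 24.0, 167.0) d [ 0.   0.2 46. ] twist 0.000
```

View pics/w9.png

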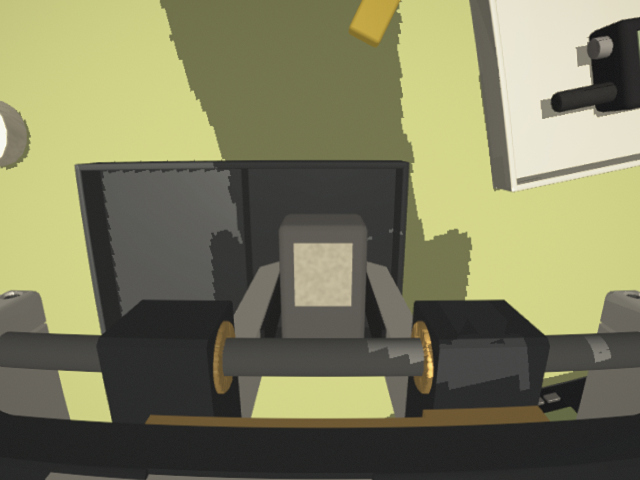

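View pics/s9.png

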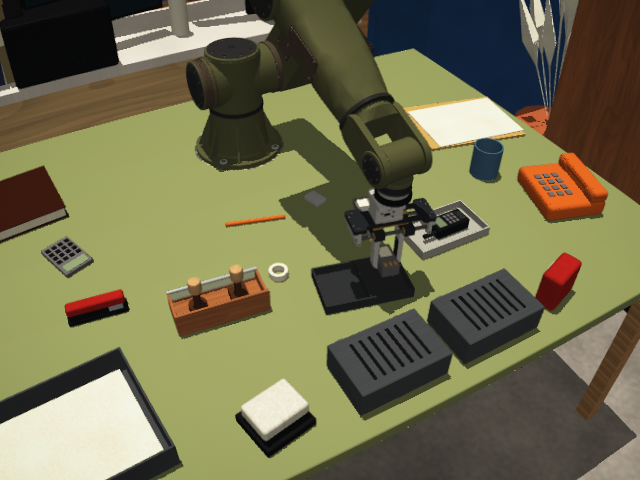

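Pack at (323,280) is centred within the right-hand bay as seen by the wrist camera (250–405). Lower and release.

{"fn": "jog_arm", "kwargs": {
  "deltas": "0 0 20 0 30; 0 0 35 0 30; 0 0 44 0 30; 0 0 46.5 0 30; 0 0 46.5 0 30; 0 0 46.5 0 30; 0 0 46.5 0 44; 0 0 46.5 0 54; 0 0 46.5 0 54; 0 0 46.5 0 54"
}}

```text
clock: 24.8
eef_pos: [661.0, 65.8, 23.5]
eef_rot: [3.142, 0.0, 2.915]
wrist_force: [0.0, 0.8, -0.0]
finger_gap: 54.1
```

```bash
python3 go.py 430.5 158.5 120 166
```

```text
t 24.80 pos [661.   65.8  23.5] rpy [1.8000e+02 1.0000e-02 1.6701e+02] gap 54.1 F [ 0.   0.8 -0. ] q [ 0.04  0.75  1.32  0.    1.07 -1.3 ]
-> (430.5, 158.5, 120.0, 166.0) d [245.4  38.5 -96.5] twist 0.018
```

{"fn": "jog_arm", "kwargs": {
  "deltas": "0 0 -20 0 54; 0 0 -60 0 54; 10 2 -96 0 70; 60 10 -96 0.018 94; 115 18 -96 0.018 94; 170 27 -96 0.018 94; 220 35 -96 0.018 94; 245.5 38.5 -96 0.018 94; 245.5 38.5 -96 0.018 94; 245.5 38.5 -96 0.018 94"
}}

```text
clock: 26.05
eef_pos: [431.5, 158.4, 120.3]
eef_rot: [3.141, 0.001, 2.897]
wrist_force: [-0.2, 0.3, 0.1]
finger_gap: 94.2
```

```bash
python3 - <<'E'
from h import *
p,d,st=grab("wrist"); cv2.imwrite(f"pics/w10.png",p[:,:,::-1])
X,c,u,v=cloud("wrist",p,d,st)
m=(abs(X[:,0]-431)<55)&(abs(X[:,1]-158)<45)&(X[:,2]>15)&(X[:,2]<40)
P=X[m]; print("pack",m.sum(),cv2.minAreaRect(P[:,:2].astype(np.float32)),np.median(P[:,2]))
E
python3 go.py 430.5 158.5 16 166
```

```text
pack 4588 ((430.16412353515625, 159.0212860107422), (39.92053985595703, 69.8224105834961), 74.81640625) 21.29844071241461
t 26.10 pos [431.4 158.2 120. ] rpy [1.7997e+02 5.0000e-02 1.6594e+02] gap 94.0 F [ 0.3 -1.  -0.2] q [ 0.27  0.22  1.88 -0.    1.05 -1.05]
-> (430.5, 158.5, 16.0, 166.0) d [  1.1  -0.  104. ] twist -0.001
```

View pics/w10.png

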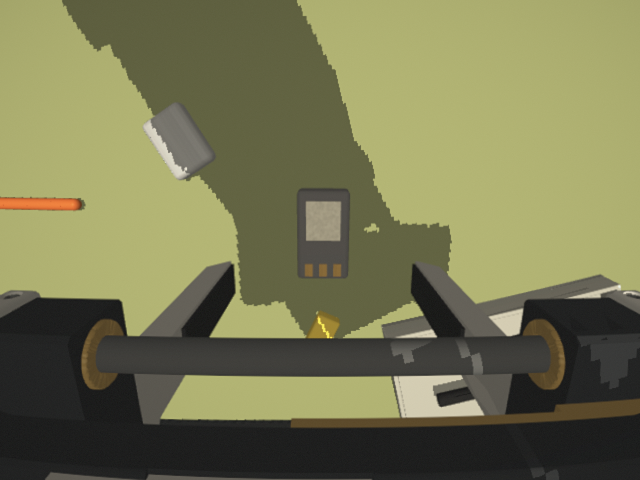

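Slim pack (323,233) is centred. Descend and grip.

{"fn": "jog_arm", "kwargs": {
  "deltas": "1 0.5 40 0.015 94; 1 0.5 75 0.015 94; 1 0.5 95 0.015 94; 1 0.5 102.5 0.015 94; 1 0.5 102.5 0.015 70; 1 0.5 102.5 0.015 50; 1 0.5 102.5 0.015 30; 1 0.5 102.5 0.015 30; 1 0.5 102.5 0.015 30; 1 0.5 102.5 0.015 30"
}}

```text
clock: 27.35
eef_pos: [429.6, 159.2, 17.0]
eef_rot: [3.142, 0.0, 2.882]
wrist_force: [-0.4, -0.3, 2.2]
finger_gap: 40.1
```

```bash
python3 go.py 638 -32 130 167
```

```text
t 27.35 pos [429.6 159.2  17. ] rpy [180.     0.   165.12] gap 40.1 F [-0.4 -0.3  2.2] q [ 0.28  0.39  1.94  0.    0.81 -1.04]
-> (638.0, -32.0, 130.0, 167.0) d [-250.6 -131.3 -113. ] twist -0.033
```

{"fn": "jog_arm", "kwargs": {
  "deltas": "0 0 -20 0 30; 0 0 -65 0 30; -10 -5 -113 0 30; -60 -31 -113 0 30; -110 -58 -113 -0.02 30; -160 -84 -113 -0.033 30; -210 -110 -113 -0.033 30; -250.5 -131 -113 -0.033 30; -250.5 -131 -113 -0.033 30; -250.5 -131 -80 -0.033 30"
}}

```text
clock: 28.6
eef_pos: [638.8, -31.6, 98.2]
eef_rot: [3.141, 0.003, 2.915]
wrist_force: [-0.3, -0.1, -2.1]
finger_gap: 39.7
```

{"fn": "jog_arm", "kwargs": {
  "deltas": "0 0 20 0 30; 0 0 25 0 30; 0 0 25 0 30; 0 0 25 0 30; 0 0 25 0 30; 0 0 25 0 30; 0 0 25 0 30; 0 0 25 0 30; 0 0 25 0 30; 0 0 25 0 30"
}}

```text
clock: 29.85
eef_pos: [638.0, -31.7, 71.9]
eef_rot: [-3.142, -0.0, 2.915]
wrist_force: [-0.8, -0.3, -1.9]
finger_gap: 39.6
```

```bash
python3 - <<'E'
from h import *
p,d,st=grab("wrist"); cv2.imwrite(f"pics/w11.png",p[:,:,::-1])
E
python3 go.py 638 -32 22.5 167
```

```text
t 29.90 pos [638.  -31.7  71.9] rpy [180.  -0. 167.] gap 39.6 F [-0.9 -0.3 -2.1] q [-0.11  0.64  1.38  0.    1.12 -1.45]
-> (638.0, -32.0, 22.5, 167.0) d [-0.1 -0.2 49.4] twist 0.000
```

View pics/w11.png

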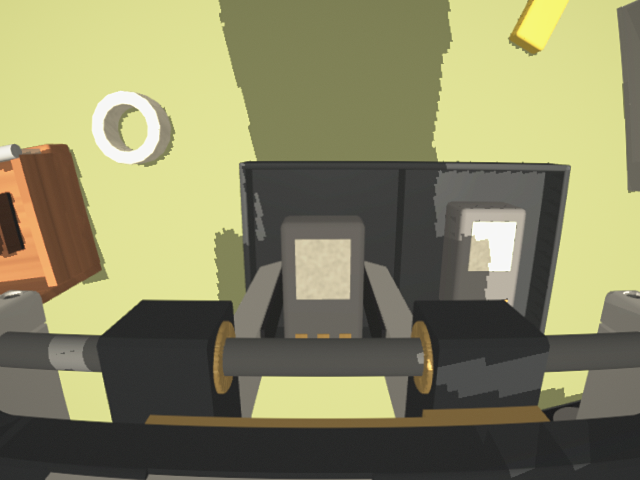

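The slim pack (323,275) is centred in the empty bay (248–400), and the thick pack lies flat in the other. Lower, release, then retract.

{"fn": "jog_arm", "kwargs": {
  "deltas": "0 0 20 0 30; 0 0 38 0 30; 0 0 46 0 30; 0 0 49.5 0 30; 0 0 49.5 0 30; 0 0 49.5 0 30; 0 0 49.5 0 44; 0 0 49.5 0 54; 0 0 49.5 0 54; 0 0 49.5 0 54"
}}

```text
clock: 31.15
eef_pos: [638.0, -31.7, 22.5]
eef_rot: [3.142, 0.0, 2.915]
wrist_force: [-0.9, 0.4, -0.4]
finger_gap: 53.8
```

{"fn": "jog_arm", "kwargs": {
  "deltas": "0 0 -20 0 54; 0 0 -60 0 54; 0 0 -110 0 54; 40 0 -160 0 54; 90 0 -190 0 54; 140 0 -190 0 54; 140 0 -190 0 54; 140 0 -190 0 54; 140 0 -190 0 54; 140 0 -190 0 54"
}}

```text
clock: 32.4
eef_pos: [502.1, -0.5, 212.1]
eef_rot: [-3.141, -0.001, 2.915]
wrist_force: [0.1, 0.3, -0.8]
finger_gap: 54.2
```

```bash
cat > chk.py <<'E'
from h import *
print(manip.read_state()["eef_pos"],manip.read_state()["clock"])
for n in ["scene","side","wrist"]:
    p,d,st=grab(n); cv2.imwrite(f"pics/{n}12.png",p[:,:,::-1])
    X,c,u,v=cloud(n,p,d,st)
    for k,(x,y,rx,ry,z0,z1,tx,ty,yaw) in dict(radio=(586,286,45,80,28,45,586,286,-.5),thick=(661,66,40,38,30,45,649.5,17,-13),slim=(638,-32,38,38,21.5,35,649.5,17,-13),sq=(567.6,-239.8,25,25,95,110,563.5,-284.6,-5.5),rd=(559,-329.4,25,25,95,110,563.5,-284.6,-5.5)).items():
        m=(abs(X[:,0]-x)<rx)&(abs(X[:,1]-y)<ry)&(X[:,2]>z0)&(X[:,2]<z1); P=X[m]
        if len(P)<30: print(n,k,len(P)); continue
        (cx,cy),s,a=cv2.minAreaRect(P[:,:2].astype(np.float32))
        A=np.c_[P[:,:2]-P[:,:2].mean(0),np.ones(len(P))]; co=np.linalg.lstsq(A,P[:,2],rcond=None)[0]
        t=np.radians(yaw);dx,dy=cx-tx,cy-ty
        print(n,k,len(P),"c %.0f %.0f local %.0f %.0f size"%(cx,cy,dx*np.cos(t)+dy*np.sin(t),-dx*np.sin(t)+dy*np.cos(t)),np.round(s),"z %.1f tilt %.3f"%(np.median(P[:,2]),np.hypot(*co[:2])))
E
python3 chk.py
```

```text
[ 5.02052275e+02 -4.53412307e-01  2.12143818e+02] 32.4
scene radio 548 c 587 285 local 1 -1 size [ 55. 130.] z 33.9 tilt 0.008
scene thick 403 c 661 63 local 1 47 size [41. 73.] z 33.9 tilt 0.010
scene slim 378 c 641 -36 local 4 -53 size [40. 75.] z 24.2 tilt 0.004
scene sq 103 c 568 -242 local 0 43 size [27. 26.] z 100.0 tilt 0.013
scene rd 112 c 561 -330 local 2 -46 size [25. 25.] z 100.6 tilt 0.131
side radio 1529 c 585 289 local -1 3 size [ 52. 127.] z 34.1 tilt 0.034
side thick 453 c 659 67 local -2 51 size [43. 72.] z 33.5 tilt 0.009
side slim 336 c 637 -30 local -1 -49 size [40. 70.] z 23.5 tilt 0.005
side sq 63 c 564 -236 local -5 49 size [27. 23.] z 99.1 tilt 0.144
side rd 56 c 558 -325 local -2 -41 size [25. 24.] z 98.9 tilt 0.076
wrist radio 2892 c 585 272 local -1 -14 size [105.  50.] z 35.9 tilt 0.045
wrist thick 11
wrist slim 944 c 619 -28 local -20 -51 size [39. 31.] z 26.2 tilt 0.053
wrist sq 0
wrist rd 0
```

View pics/side12.png

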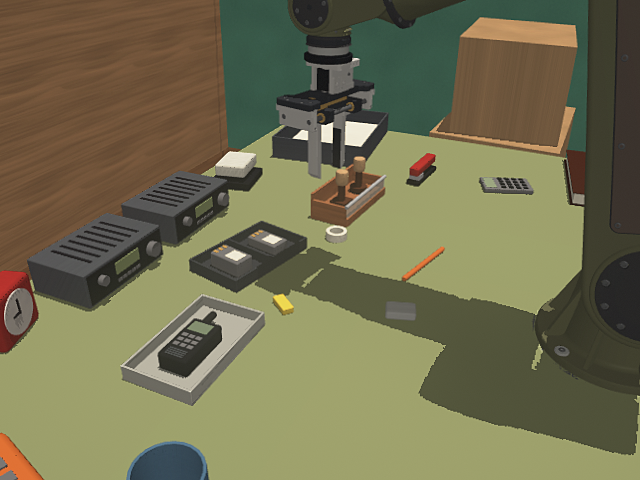

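View pics/scene12.png

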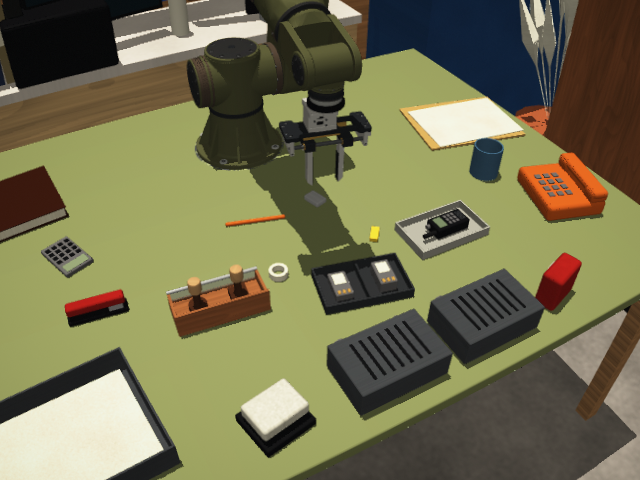

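View pics/wrist12.png

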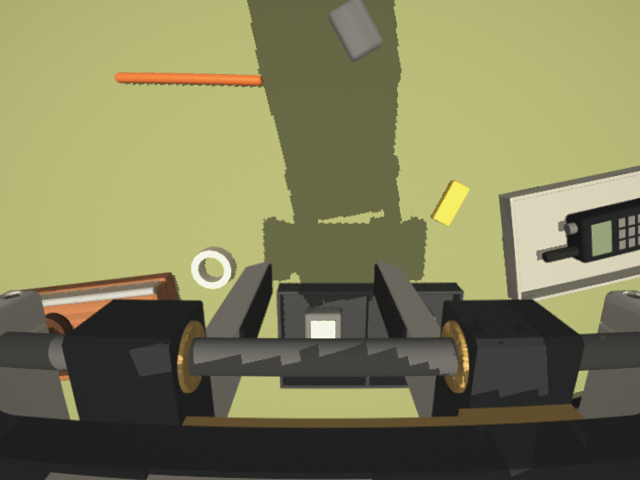

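All the views agree: the radio is in the light tray, one pack is in each bay, and both stamps stand behind the rail. Knob-top tilt fits conflict between the two cameras (0.01 and 0.14 for the square stamp, 0.13 and 0.08 for the round). That comes from having only 60–110 points on each, with side pixels mixed in. The stamps look upright in both views and their tops sit at the right height, so I'm handing in.

```bash
python3 -c "
from cell import workorder,manip
print(workorder.sign_off(), manip.read_state()['clock'])"
```

```text
the job is handed in; nothing more can be done
the job is handed in; nothing more can be done
```

I finished the task and handed it in at about 32.6 s of the 122 s allowed; the sign-off gave no verdict. The arm had let go of everything and backed off to z ≈ 212 mm before I handed in.

| Item | Where it ended up | Last check (scene and side cameras) |
|---|---|---|
| Radio | Face up in the light grey tray | Within about 3 mm of the tray centre, top at z ≈ 34 mm |
| Thick pack | Flat, contacts up, in the +y bay of the dark tray | Local y about +49 mm, top at z ≈ 34 mm |
| Slim pack | Flat, contacts up, in the −y bay of the dark tray | Local y about −51 mm, top at z ≈ 24 mm |
| Square stamp | Standing on the ledge behind the rail | Local y about +46 mm, x within 5 mm of centre, top at z ≈ 99–100 mm |
| Round stamp | Standing on the ledge behind the rail | Local y about −43 mm, x within 2 mm of centre, top at z ≈ 99–101 mm |

**Checks that disagreed:**
- **Camera offsets:** the scene and side cameras differ by up to about 6 mm in position. That is well inside the tolerances.
- **Stamp tilt:** fits to the knob tops ranged from 0.01 to 0.14 rad depending on the camera, so some exceeded the 0.1 rad limit. I put this down to too few points with side pixels mixed in, because both stamps look upright in the pictures. The fits do not prove the tilt is under the limit.
- **Wrist camera:** in the last look the gripper hid part of the radio and the slim pack and nearly all of the thick pack, and the stamps gave no usable points. I did not count those fits.

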